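# Clip the lot tag onto the snap hook

### The job

Take the lot tag with the D-shaped ring out of the rack (the one with the triangular ring stays) and clip it onto the snap hook on the bench stand: use the ring to press the sprung gate inward, pass it round the nose and let the gate snap shut behind it. Then pull the ring lightly back outward against the inside of the closed gate to feel that it is locked, lower the tag until its ring rests on the hook, and let go so that it hangs there. Be gentle: find the gate by feel, never force ring and hook against each other, and see that everything else stays where it is.

Things in the scene. Friction and masses are not known exactly. Their poses are not given: they have to be found in the camera images.
- stand: fixed bench stand: blue base 90 x 80 x 12 mm with a round post (18 mm dia) that carries the steel snap hook, level, at the top. Origin: centre of the base's underside, under the post; z up. The hook points roughly along +x but was clamped on the post by hand, up to 0.22 rad to either side; that angle is not measured and must be seen or felt. Nothing is higher than 125 mm
- pivot (a point): point on the post's axis at the level of the hook's bars (z = 115 mm), axes as the stand's. HOOK FRAME = this one turned about z by the unmeasured angle. In it: root block 20 x 50 x 14 mm at 0,0; 8 mm dia bar: spine along y = -20 mm from x = 0 to 85, half-round end (20 mm radius, to x = 105), nose along y = +20 from x = 85 back to its tip at x = 66. More than 15 N from the ring strains the hook
- mouth (a point): where the nose tip (hook frame x = 66, y = 20, z = 0 mm) would be if the hook were clamped straight; really up to 15 mm off; axes as the stand's. The ring's side goes in from +y: it presses the gate towards -y a little behind (-x of) the nose tip, then slides to +x between nose and spine, so that the nose passes through the ring
- gate (a joint): angle of the sprung gate (rad): a straight 6 mm dia bar, level with the others, from its upright hinge at hook frame x = 12, y = 20 mm (gate frame origin, x along the bar) to its free end at x = 65. 0 = shut; turns inward only (free end to -y), to a hard stop at 0.46. Spring: near the free end about 2 N to start, 5 N at 0.4. Pushed from inside it does not yield
- tag: loose lot tag, about 75 g: upright D-ring of 6 mm dia steel wire under a white grip. Origin: centre of its underside; z up, ring in the y-z plane (a half turn about z looks the same). Straight upright sides: wire centres y = +-22, z = 3 to 27 mm; flat bottom; arched top, inner top at z = 44. Grip 16 x 16 mm, z = 50 to 92 mm. In its slot it may lean 0.1 rad
- ring (a point): centre of the D-ring's opening (38 mm wide, 38 mm high), 25 mm above the tag's origin; axes as the tag's
- spare: the other lot tag, with the same grip but a triangular ring; stands in the other slot of the rack; leave it
- rack: fixed grey slotted block, 80 (x) x 130 (y) x 30 mm, origin at the centre of its underside. Two slots at y = +-42 mm, 8 mm wide, 54 mm long along x, floor at z = 8 mm; a tag stands in each, its ring's lower 22 mm sunk in the slot, ring plane along the rack's x
- jar: clear jar, 48 mm dia, 55 mm tall, origin under its centre; leave it
- cup: steel cup, 60 mm dia, 60 mm tall, origin under its centre; leave it
- block: steel block 60 x 45 x 20 mm, origin under its centre; leave it
- bottle: white bottle, 56 mm dia, 150 mm tall, origin under its centre; leave it

How it is judged:
By the outcome, as a careful person would: the job done as asked, in the order asked, and still so for the second after the job is handed in, with the robot touching nothing.
It also fails if it takes over 72 s, if anything falls off the work surface, if the arm or the gripper's body presses on something with over 40 N, if the wrist force passes 120 N, or if a joint passes its speed limit or range.

### The arm

A 6-joint arm with a two-finger parallel gripper is mounted at the origin on the work surface. World frame = base frame: x ahead of the robot, y to its left, z up, the work surface at z = 0. Lengths are in m, angles in degrees, forces in N, time in s.
With the tool pointing down it reaches from about 0.35 to 0.875 m from the base axis. Payload 4.2 kg.
Tool frame: the origin (TCP) lies midway between the tips of the shut fingers; the grasp point (between the pads) lies 19 mm behind it; z points along the fingers, y is the line along which they close (so a half turn about z gives the same grasp; the last joint's range is limited). The gripper opens to 87 mm and grips with 3 to 60 N. Pads are 19 mm wide; open, the fingers measure 117 mm over their backs; the gripper's body (75 mm by 190 mm) begins 51 mm behind the grasp point.
Start: joints at [-55.657, 22.042, 0.453, 0, -68.411, -14.817], TCP at [0.209, -0.589, 0.223] pointing down, gripper open.
Joint ranges: [-179.83, 179.83], [-69.29, 118.12], [-61.27, 80.66], [-181.25, 117.63], [-171.15, -9.14], [-177.46, 177.46]. Speed limits (degrees/s): [159.86, 159.86, 180, 180, 180, 180].

### API

Orientations are given as a 3x3 rotation matrix whose columns are the frame's x, y, z axes.
In Python, from station import sensors, eyes, workorder gives the robot as it stands.
- The arm moves only by the shell command python3 -m handwheel, which reads ROWS from standard input. ROWS is a JSON list of rows, 1 to 8 of them, each an object with the fields finger_gap (the opening from 0.0 (shut) to 1.0 (fully open)), x, y, z (the shift in fractions of the full range, 1 being 0.75 m), rx, ry, rz (a rotation vector in normalised numbers (1 is 180 degrees)); a field left out counts as zero (the opening has to be given); each row is the pose to reach, as a shift and turn from the pose commanded when the command began, along the tool's axes at that moment; what a row does not reach only later rows make up. A row lasts 1/10 s, in which the tool goes at most 0.05 m and 8.59 degrees, less where a joint would pass 70% of its speed; a pose out of reach is approached as far as the arm can. The fingers move at their own pace and stop on an object; the grip force is fixed at half the most. Time passes only in rows, so rows that do not move let the fingers close. It prints the time, the measured TCP pose, the force, the opening and the grip force at its end. No shift or turn number may pass 1 either way. Input that does not fit is refused with a message, and nothing moves.
- sensors.sense(): the state, without advancing time (a new reading comes with each control period).
- eyes.capture(name): name is "scene" or "top" or "wrist"; returns a dict with "pixels" (420x560x3 uint8, red, green, blue), "z_map" (420x560 float32, m along the optical axis (not along the pixel's ray), 0 where there is no reading), "K" (3x3 intrinsics, pixels), "distortion" ([k1, k2, p1, p2, k3] as OpenCV has them; the pictures are not rectified), "world_from_camera" (4x4, takes a point from camera to world coordinates). Camera axes: x right, y up, looking along -z (the intrinsics and any distortion apply to the point x, -y, -z); pixel columns grow to the right and rows downward; lengths in m; the calibration is good to about 2 mm. A picture is of the moment at which its call begins.
- workorder.finish_job(): hands the job in; it is judged then, once.
The state is a dict: "time_s": time; "joints": joint angles; "joint_velocities": joint speeds; "effort": joint torques, N m; "tcp_pos": TCP position; "ee_rot": TCP orientation; "wrist_force": force on the tool from outside, world axes, zero at the start; "moment": the same for the moment, N m; "gripper_width": opening from 0.0 (shut) to 1.0 (fully open); "gripper_force": force on a finger pad.
Only numpy, scipy, OpenCV 4.12 (cv2) and the standard library are available. Lean on these libraries where they do the work, as an engineer would, in place of code of your own. Each camera call takes 0.05 s, during which the arm holds its last target. There are 200 camera calls.

## Working session

There is one attempt and no reset: what is moved stays moved. The work goes in short steps, Python scripts to look and compute and a shell command to move; the robot and the scene stay as the last step left them, time stands still between calls to the robot, and variables do not carry over. Pictures are saved under pics/ and viewed, at most 10 in all, crops included, and the job is handed in when it is done.

```bash
ls; mkdir -p pics
cat > h.py <<'E'
import numpy as np, cv2
from station import sensors, eyes, workorder
def cloud(c):
    z=c["z_map"].astype(float); h,w=z.shape
    u,v=np.meshgrid(np.arange(w),np.arange(h))
    p=cv2.undistortPoints(np.stack([u,v],-1).reshape(-1,1,2).astype(float),c["K"],np.array(c["distortion"])).reshape(h,w,2)
    P=np.stack([p[...,0]*z,-p[...,1]*z,-z],-1)
    T=np.array(c["world_from_camera"]); P=P@T[:3,:3].T+T[:3,3]
    P[z==0]=np.nan
    return P
def save(c,n,crop=None,s=1):
    im=c["pixels"][...,::-1]
    if crop: a,b,d,e=crop; im=im[b:e,a:d]
    cv2.imwrite("pics/"+n,cv2.resize(im,None,fx=s,fy=s,interpolation=cv2.INTER_CUBIC))
E
python3 - <<'E'
from h import *
t=eyes.capture("top"); s=eyes.capture("scene")
np.savez("t.npz",**{k:np.array(v) for k,v in t.items()}); np.savez("s.npz",**{k:np.array(v) for k,v in s.items()})
save(t,"top.png",s=1.4); save(s,"scene.png",s=1.4)
print(sensors.sense()); print(t["world_from_camera"],s["world_from_camera"])
E
```

```text
pics
{'time_s': 0.1, 'joints': array([-5.56556728e+01,  2.20864295e+01,  3.86835634e-01, -2.47361631e-02,
       -6.84105969e+01, -1.48179710e+01]), 'joint_velocities': array([-0.04707858, -0.16729352,  0.14889516,  0.01032541,  0.07111789,
        0.0482672 ]), 'effort': array([-4.22900712e-04, -3.91689026e+01,  1.87936825e+01,  4.23191607e+00,
        1.35026968e-02, -7.12971996e-05]), 'tcp_pos': array([ 0.20874689, -0.58853589,  0.22156443]), 'ee_rot': array([[-9.42541013e-01, -3.34089616e-01, -7.53525570e-04],
       [-3.34090449e-01,  9.42539272e-01,  1.81435738e-03],
       [ 1.04069481e-04,  1.96185194e-03, -9.99998070e-01]]), 'wrist_force': array([-0.15708625, -0.06952306,  0.63850917]), 'moment': array([-0.0316463 ,  0.07284361, -0.0584387 ]), 'gripper_force': 0.0, 'gripper_width': 1.0042959364726185}
[[-0.00260716  0.99857455 -0.05331111  0.47911481]
 [-0.99993406 -0.00319951 -0.0110288  -0.1383832 ]
 [-0.01118365  0.05327884  0.99851705  1.18094774]
 [ 0.          0.          0.          1.        ]] [[-0.82223856 -0.3251748   0.46710289  0.88808524]
 [ 0.56900234 -0.48790851  0.66195289  0.38869174]
 [ 0.01265308  0.81006582  0.58620241  0.56519565]
 [ 0.          0.          0.          1.        ]]
```

View pics/top.png

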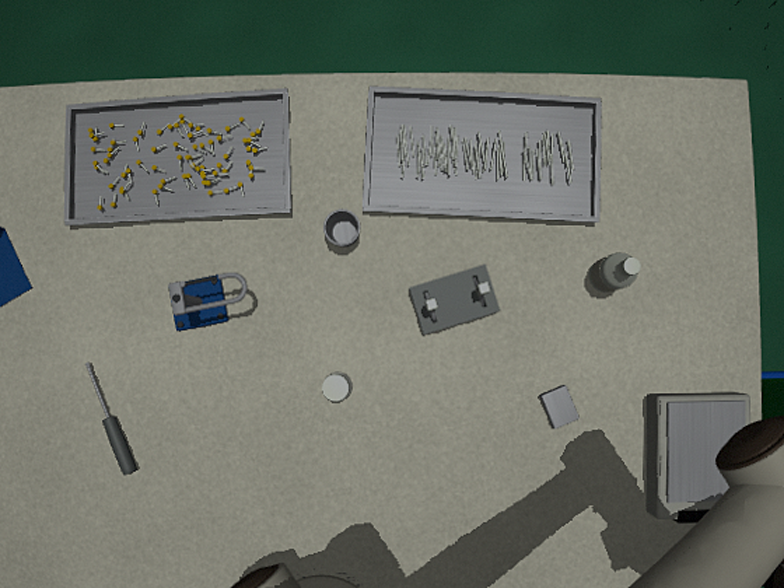

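View pics/scene.png

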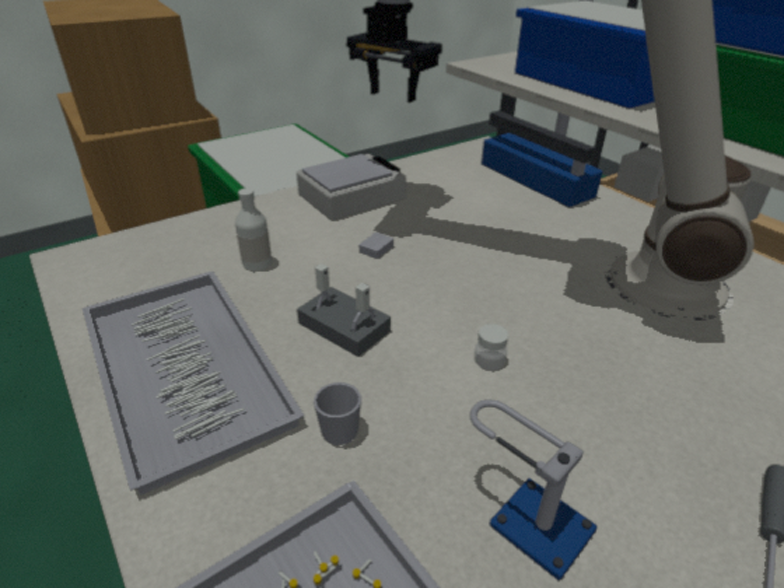

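The overview shows the rack (top view about 455,298) with two white grips, and the hook stand (210,300) with the hook pointing along world -y and the gate on its +x side. The jar is at (336,387), the cup (342,230), the block (558,406) and the bottle (615,270). Next I'll zoom in on the rings and fit the poses.

Run:
```python
from h import *
t=dict(np.load("t.npz")); s=dict(np.load("s.npz"))
a=s["pixels"][180:260,205:285]; b=t["pixels"][180:245,285:365]; c=t["pixels"][185:245,110:190]
a=cv2.resize(a,(400,400),interpolation=2); b=cv2.resize(b,(400,325),interpolation=2); c=cv2.resize(c,(400,300),interpolation=2)
im=np.zeros((600,800,3),np.uint8); im[:400,:400]=a; im[:300,400:]=c; im[300:600,400:]=b[:300]
cv2.imwrite("pics/crop.png",im[...,::-1])
for n,c in(("t",t),("s",s)):
    P=cloud(c).reshape(-1,3); 
    g=lambda lo,hi,xy:P[(P[:,2]>lo)&(P[:,2]<hi)&(abs(P[:,0]-xy[0])<.1)&(abs(P[:,1]-xy[1])<.12)]
    if n=="t":
        C=cloud(t); r0=C[213,325]; h0=C[215,145]; print("r0,h0",r0,h0, C[210,310],C[207,345])
    q=g(.024,.035,r0); R=cv2.minAreaRect(q[:,:2].astype(np.float32)); print(n,"rack",len(q),R,cv2.boxPoints(R).round(4).tolist(),np.median(q[:,2]))
    q=g(.06,.15,r0)
    k=cv2.kmeans(q[:,:2].astype(np.float32),2,None,(3,50,1e-5),5,0)
    for i in (0,1):
        e=q[k[1].ravel()==i]; print(" tag",len(e),e.mean(0).round(4),e.min(0).round(4),e.max(0).round(4)); w=e[e[:,2]>e[:,2].max()-.006]; print("  top",len(w),cv2.minAreaRect(w[:,:2].astype(np.float32)), w[:,2].max())
    q=g(.008,.02,h0); R=cv2.minAreaRect(q[:,:2].astype(np.float32)); print(n,"base",len(q),R,cv2.boxPoints(R).round(4).tolist())
    q=g(.1,.14,h0); print(" hook",len(q),q.min(0),q.max(0)); np.save(n+"hook.npy",q)
    # other objects, heights
    if n=="t":
        for nm,u,v in(("jar",240,277),("cup",244,164),("block",399,290),("bottle",440,193)): print(nm,np.round(C[v,u],3))
```

```text
r0,h0 [ 0.55598245 -0.22053556  0.0293953 ] [0.5540818  0.19730527 0.01117457] [ 0.56291438 -0.18653752  0.02931106] [ 0.56377512 -0.25803541  0.10240978]
t rack 1656 ((0.5563908815383911, -0.2199854850769043), (0.08027820289134979, 0.13095496594905853), 17.043161392211914) [[0.49880000948905945, -0.16910000145435333], [0.5371999740600586, -0.29440000653266907], [0.6140000224113464, -0.27079999446868896], [0.5756000280380249, -0.14560000598430634]] 0.03166459737081184
 tag 65 [ 0.5427 -0.1791  0.0987] [ 0.5346 -0.1877  0.061 ] [ 0.5517 -0.1707  0.1064]
  top 41 ((0.543671190738678, -0.17957937717437744), (0.014583108946681023, 0.015015735290944576), 16.55414581298828) 0.10640864986383414
 tag 76 [ 0.5676 -0.2585  0.0956] [ 0.5594 -0.269   0.0627] [ 0.5771 -0.2507  0.1067]
  top 34 ((0.5681695342063904, -0.25950172543525696), (0.015622160397469997, 0.01461015734821558), 20.269514083862305) 0.10668384000641118
t base 794 ((0.5554702877998352, 0.2089495062828064), (0.21380889415740967, 0.15872474014759064), 75.62934875488281) [[0.45210000872612, 0.1251000016927719], [0.6057999730110168,
[... 740 characters left out ...]
5771409273147583), (0.016334855929017067, 0.016688810661435127), 22.22801399230957) 0.10176155777599999
 tag 181 [ 0.5478 -0.1745  0.0835] [ 0.5368 -0.1858  0.0602] [ 0.5552 -0.1686  0.1019]
  top 44 ((0.5455663800239563, -0.17765888571739197), (0.01654403656721115, 0.016097260639071465), 13.21169662475586) 0.10187271434891998
s base 2543 ((0.5549001693725586, 0.20759537816047668), (0.08118519186973572, 0.09063718467950821), 10.723283767700195) [[0.506600022315979, 0.24459999799728394], [0.5234000086784363, 0.15549999475479126], [0.6032000184059143, 0.17059999704360962], [0.5863999724388123, 0.2597000002861023]]
 hook 1279 [0.52833104 0.10153465 0.10080821] [0.59471495 0.22139056 0.12614042]
```

View pics/crop.png

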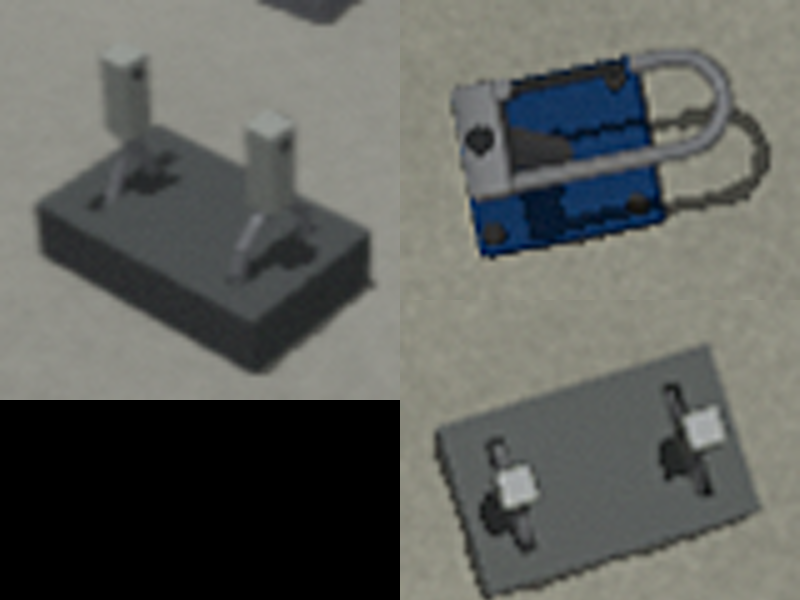

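```bash
cat >> h.py <<'E'
from scipy.optimize import least_squares
from scipy.spatial.transform import Rotation as Ro
def hookfit(q,zfix=None):
    def seg(p,a,b):
        a,b=np.array(a),np.array(b);d=b-a;t=np.clip((p-a)@d/(d@d),0,1);return np.linalg.norm(p-a-t[:,None]*d,axis=1)
    def res(v):
        c,s=np.cos(v[3]),np.sin(v[3]); d=q-np.array([v[0],v[1],v[2]])
        h=np.c_[c*d[:,0]+s*d[:,1],-s*d[:,0]+c*d[:,1],d[:,2]]
        e=[seg(h,[.01,-.02,0],[.085,-.02,0])-.004,seg(h,[.066,.02,0],[.085,.02,0])-.004,seg(h,[.012,.02,0],[.065,.02,0])-.003]
        r=np.hypot(h[:,0]-.085,h[:,1]);a=np.hypot(r-.02,h[:,2])-.004;a[h[:,0]<.085]=1;e.append(a)
        b=np.abs(h)-np.array([.01,.025,.007]);e.append(np.linalg.norm(np.maximum(b,0),axis=1)+np.minimum(b.max(1),0))
        e=np.array(e);return e[np.abs(e).argmin(0),np.arange(len(h))]
    best=min((least_squares(res,[x,.205,.115,np.radians(a)],loss="soft_l1",f_scale=.001) for x in(.55,.56) for a in(-90,-80,-70)),key=lambda r:r.cost)
    return best.x,np.median(abs(best.fun))
def delta(p,R=None):
    s=sensors.sense(); R0=s["ee_rot"]; R=R0 if R is None else R
    return (R0.T@(np.array(p)-s["tcp_pos"])).round(4), np.degrees(Ro.from_matrix(R0.T@R).as_rotvec()).round(2)
E
python3 - <<'E'
from h import *
for n in "ts":
    v,m=hookfit(np.load(n+"hook.npy")); print(n,v.round(4),np.degrees(v[3]),m)
s=dict(np.load("s.npz")); P=cloud(s).reshape(-1,3)
a=np.radians(17.2); d=np.array([np.cos(a),np.sin(a)]); nn=np.array([-d[1],d[0]])
for c in([.5445,-.1785],[.5695,-.258]):
    q=P[:,:2]-np.array(c); y=q@d; x=q@nn
    for lo in range(33,105,6):
        m=(abs(y)<.03)&(abs(x)<.02)&(P[:,2]>lo/1e3)&(P[:,2]<lo/1e3+.006)
        if m.sum(): print(lo,m.sum(),"y",(y[m].min()*1e3).round(1),(y[m].max()*1e3).round(1),"x",(x[m].min()*1e3).round(1),(x[m].max()*1e3).round(1))
    print()
R=np.array([[-d[1],d[0],0],[d[0],d[1],0],[0,0,-1]]).T  # rows->cols x,y,z
R=np.c_[np.array([d[1],-d[0],0]),np.array([d[0],d[1],0]),[0,0,-1]]; print(np.linalg.det(R))
print(delta([.5445,-.1785,.2],R)); R2=R.copy();R2[:,:2]*=-1; print(delta([.5445,-.1785,.2],R2))
E
```

```text
t [ 0.5526  0.2074  0.1172 -1.3895] -79.61044198678327 0.0010875100274762505
s [ 0.5541  0.2071  0.1149 -1.3801] -79.07644346678208 0.0005462625014077231
33 13 y -21.6 24.8 x -2.6 2.7
39 12 y -19.7 25.3 x -2.6 2.6
45 16 y -18.3 23.4 x -3.4 3.0
51 18 y -13.4 16.9 x -3.6 2.6
57 15 y -4.3 9.4 x -7.5 7.4
63 20 y -3.8 11.1 x -6.6 8.1
69 25 y -5.2 10.0 x -7.2 7.6
75 22 y -5.4 9.6 x -6.2 9.2
81 22 y -5.9 10.0 x -5.7 8.6
87 24 y -6.1 10.5 x -6.9 9.0
93 26 y -7.3 9.6 x -5.3 8.6
99 30 y -4.9 8.6 x -7.9 8.9

33 13 y -11.3 15.3 x -2.1 3.5
39 12 y -8.4 12.5 x -3.3 2.4
45 14 y -6.3 9.8 x -3.3 2.2
51 5 y -0.8 4.9 x -1.1 3.0
57 12 y -5.4 9.2 x -6.3 6.7
63 20 y -4.9 10.9 x -5.9 7.6
69 21 y -6.9 9.5 x -10.1 7.4
75 25 y -5.3 9.6 x -7.6 8.0
81 23 y -6.6 9.6 x -8.3 7.7
87 20 y -4.5 9.4 x -6.7 7.8
93 23 y -6.9 9.6 x -7.8 8.1
99 27 y -5.9 9.1 x -9.2 6.2

-0.9999999999999999Traceback (most recent call last):
  File "<stdin>", line 14, in <module>
  File "h.py", line 31, in delta
    return (R0.T@(np.array(p)-s["tcp_pos"])).round(4), np.degrees(Ro.from_matrix(R0.T@R).as_rotvec()).round(2)
                                                                  ~~~~~~~~~~~~~~^^^^^^^^
  File "scipy/spatial/transform/_rotation.pyx", line 1143, in scipy.spatial.transform._rotation.Rotation.from_matrix
ValueError: Non-positive determinant (left-handed or null coordinate frame) in rotation matrix 0: [[ 4.04324123e-02 -9.99182270e-01 -1.04069481e-04]
 [-9.99180361e-01 -4.04321307e-02 -1.96185194e-03]
 [-1.95603993e-03 -1.83306588e-04  9.99998070e-01]].
```

```bash
cat >> h.py <<'E'
def down(deg,sgn=1):
    a=np.radians(deg);d=np.array([np.cos(a),np.sin(a),0])*sgn
    return np.c_[np.cross(d,[0,0,-1]),d,[0,0,-1]]
E
python3 - <<'E'
from h import *
for s in(1,-1):print(delta([.5465,-.178,.2],down(17.2,s)))
E
```

```text
(array([-0.4555,  0.2741,  0.0221]), array([ 8.000e-02, -1.000e-01,  9.232e+01]))
(array([-0.4555,  0.2741,  0.0221]), array([ 9.000e-02,  8.000e-02, -8.768e+01]))
```

The rows are not in the units I measure in: shifts go in shares of 0.75 m and turns go in shares of 180 degrees. I convert before sending: -0.32 m / 0.75 = -0.4267, -0.28 m / 0.75 = -0.3733, -64 degrees / 180 = -0.3556.

```bash
echo '[{"finger_gap":1,"x":-0.0533,"y":0.032,"rz":-0.0444},{"finger_gap":1,"x":-0.1067,"y":0.064,"rz":-0.0889},{"finger_gap":1,"x":-0.16,"y":0.096,"rz":-0.1333},{"finger_gap":1,"x":-0.2133,"y":0.128,"rz":-0.1778},{"finger_gap":1,"x":-0.2667,"y":0.16,"rz":-0.2222},{"finger_gap":1,"x":-0.32,"y":0.192,"rz":-0.2667},{"finger_gap":1,"x":-0.3733,"y":0.224,"rz":-0.3111},{"finger_gap":1,"x":-0.4267,"y":0.256,"rz":-0.3556}]' | python3 -m handwheel
python3 - <<'E'
from h import *
print(delta([.5465,-.178,.16],down(17.2,-1)))
E
```

```text
time_s: 0.9
tcp_pos: [0.447, -0.2993, 0.2223]
ee_rot: [[-0.107, -0.994, -0.0], [-0.994, 0.107, 0.0], [-0.0, 0.0, -1.0]]
wrist_force: [1.6, 0.0, 0.2]
gripper_width: 0.998
gripper_force: 0.0
(array([-0.1312, -0.086 ,  0.0623]), array([ 2.000e-02,  2.000e-02, -2.334e+01]))
```

Converted, -0.131 m / 0.75 = -0.1747, -0.09 m / 0.75 = -0.12, -23.3 degrees / 180 = -0.1294.

```bash
echo '[{"finger_gap":1,"x":-0.06,"y":-0.0387,"z":0.0133,"rz":-0.0444},{"finger_gap":1,"x":-0.12,"y":-0.0773,"z":0.0267,"rz":-0.0889},{"finger_gap":1,"x":-0.1747,"y":-0.1147,"z":0.04,"rz":-0.1294},{"finger_gap":1,"x":-0.1747,"y":-0.1147,"z":0.08,"rz":-0.1294},{"finger_gap":1,"x":-0.1747,"y":-0.1147,"z":0.0827,"rz":-0.1294}]' | python3 -m handwheel
python3 - <<'E'
from h import *
w=eyes.capture("wrist"); save(w,"w1.png",s=1.2)
C=cloud(w); P=C.reshape(-1,3)
q=P[(abs(P[:,0]-.545)<.03)&(abs(P[:,1]+.178)<.03)]
for lo,hi in((.034,.05),(.06,.09),(.096,.11)):
    m=q[(q[:,2]>lo)&(q[:,2]<hi)]; print(len(m), m.size and (m.mean(0),cv2.minAreaRect(m[:,:2].astype(np.float32))))
print(delta([.5465,-.178,.064],down(17.2,-1)))
E
```

```text
time_s: 1.4
tcp_pos: [0.5446, -0.1783, 0.156]
ee_rot: [[0.291, -0.957, -0.009], [-0.957, -0.291, 0.002], [-0.005, 0.008, -1.0]]
wrist_force: [-0.4, 0.1, 0.3]
gripper_width: 0.999
gripper_force: 0.0
141 (array([ 0.54369298, -0.18025138,  0.0441287 ]), ((0.543546736240387, -0.1789570450782776), (0.04936276376247406, 0.00594692537561059), 16.962398529052734))
261 (array([ 0.54577948, -0.18628338,  0.07658497]), ((0.5455516576766968, -0.18586544692516327), (0.015929140150547028, 0.002548319986090064), 16.3303279876709))
614 (array([ 0.54369139, -0.17996242,  0.10031739]), ((0.5434589982032776, -0.17943134903907776), (0.015339785255491734, 0.015558945946395397), 16.593807220458984))
(array([-0.001 , -0.0026,  0.0938]), array([ 0.36,  0.15, -0.31]))
```

View pics/w1.png

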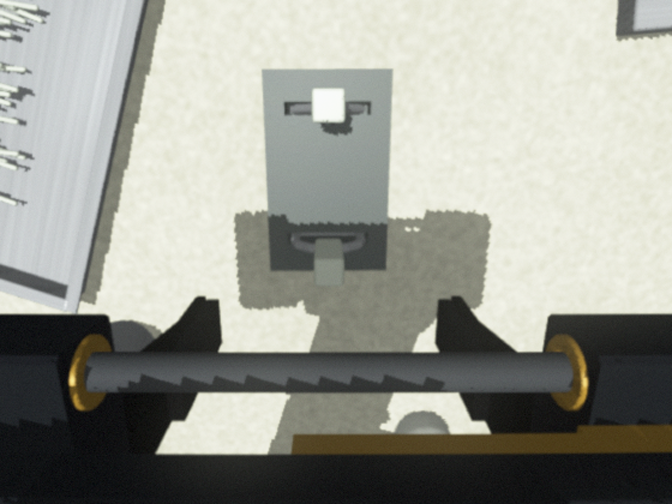

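The wrist view confirms the D-ring: the arched ring is at (328,243), centred between the fingers with almost no lean. I'll descend and grip.

Converted, 0.095 m / 0.75 = 0.1267, 0.085 m / 0.75 = 0.1133.

```bash
echo '[{"finger_gap":1,"y":0.0013,"z":0.04},{"finger_gap":1,"y":0.0013,"z":0.08},{"finger_gap":1,"y":0.0013,"z":0.1133},{"finger_gap":1,"y":0.0013,"z":0.1267},{"finger_gap":1,"y":0.0013,"z":0.1267}]' | python3 -m handwheel
python3 - <<'E'
from h import *
print(sensors.sense()["tcp_pos"],delta([.5445,-.179,.063],down(16.8,-1)))
E
```

```text
time_s: 1.95
tcp_pos: [0.5448, -0.1819, 0.0653]
ee_rot: [[0.288, -0.958, -0.002], [-0.958, -0.288, -0.0], [-0.0, 0.002, -1.0]]
wrist_force: [1.0, -0.0, -0.0]
gripper_width: 1.0
gripper_force: 0.0
[ 0.54483804 -0.18189048  0.06530699] (array([-0.0029, -0.0005,  0.0023]), array([ 0.1 ,  0.02, -0.05]))
```

```bash
echo '[{"finger_gap":1,"x":-0.004,"z":0.0027},{"finger_gap":1,"x":-0.004,"z":0.0027},{"finger_gap":0,"x":-0.004,"z":0.0027},{"finger_gap":0,"x":-0.004,"z":0.0027},{"finger_gap":0,"x":-0.004,"z":0.0027},{"finger_gap":0,"x":-0.004,"z":0.0027},{"finger_gap":0,"x":-0.004,"z":0.0027},{"finger_gap":0,"x":-0.004,"z":0.0027}]' | python3 -m handwheel; echo '[{"finger_gap":0},{"finger_gap":0}]' | python3 -m handwheel
```

```text
time_s: 2.75
tcp_pos: [0.5447, -0.1781, 0.0635]
ee_rot: [[0.289, -0.957, -0.0], [-0.957, -0.289, 0.0], [-0.0, 0.0, -1.0]]
wrist_force: [0.7, 0.5, 0.0]
gripper_width: 0.539
gripper_force: 0.0
time_s: 2.95
tcp_pos: [0.5447, -0.1781, 0.0635]
ee_rot: [[0.289, -0.957, -0.0], [-0.957, -0.289, 0.0], [-0.0, 0.0, -1.0]]
wrist_force: [0.3, -0.6, -0.0]
gripper_width: 0.355
gripper_force: 0.0
```

```bash
echo '[{"finger_gap":0},{"finger_gap":0},{"finger_gap":0},{"finger_gap":0},{"finger_gap":0}]' | python3 -m handwheel
```

```text
time_s: 3.45
tcp_pos: [0.5447, -0.1781, 0.0635]
ee_rot: [[0.289, -0.957, -0.0], [-0.957, -0.289, 0.0], [-0.0, 0.0, -1.0]]
wrist_force: [0.4, -0.6, -1.4]
gripper_width: 0.177
gripper_force: 30.0
```

Converted, -0.16 m / 0.75 = -0.2133, -0.14 m / 0.75 = -0.1867.

```bash
echo '[{"finger_gap":0,"z":-0.0133},{"finger_gap":0,"z":-0.0333},{"finger_gap":0,"z":-0.0667},{"finger_gap":0,"z":-0.1067},{"finger_gap":0,"z":-0.1467},{"finger_gap":0,"z":-0.1867},{"finger_gap":0,"z":-0.2133},{"finger_gap":0,"z":-0.2133}]' | python3 -m handwheel
python3 - <<'E'
from h import *
s=eyes.capture("scene"); C=cloud(s); P=C.reshape(-1,3); S=sensors.sense(); R=S["ee_rot"]
q=(P-S["tcp_pos"])@R   # tool frame
m=(abs(q[:,0])<.03)&(abs(q[:,1])<.035)&(q[:,2]>-.01)&(q[:,2]<.07)
q=q[m];print(len(q))
for lo in range(-10,66,6):
    k=q[(q[:,2]*1e3>lo)&(q[:,2]*1e3<lo+6)]*1e3
    if len(k): print(lo,len(k),k.min(0).round(1),k.max(0).round(1),np.median(k,0).round(1))
f=np.isfinite(C[...,0]); Q=(C-S["tcp_pos"])@R; mm=(np.abs(Q)<.04).all(-1); v,u=np.where(mm); a,b=int(u.mean()),int(v.mean()); print(a,b)
save(s,"held.png",(a-50,b-50,a+50,b+50),5)
print(S["tcp_pos"],S["wrist_force"])
E
```

```text
time_s: 4.25
tcp_pos: [0.5466, -0.1784, 0.228]
ee_rot: [[0.29, -0.957, 0.008], [-0.957, -0.29, -0.001], [0.004, -0.008, -1.0]]
wrist_force: [-0.4, 0.5, -0.1]
gripper_width: 0.181
gripper_force: 30.0
268
-10 59 [-10.3 -20.3  -9.9] [11.2 12.2 -4.1] [ -6.1 -15.6  -7.1]
-4 22 [ -9.8 -19.6  -4. ] [ 2.3 12.1  1.6] [-6.3 -3.9 -2.5]
2 16 [ -4.8 -17.6   2.8] [ 3.4 11.1  8. ] [-0.4 -9.8  6.4]
8 26 [ -2.3 -24.6   8.1] [ 4.3 16.4 13.8] [ -0.5 -17.2  10.6]
14 18 [ -1.8 -26.6  14.4] [ 2.4 18.9 19.8] [ -0.5 -21.   17.6]
20 16 [ -2.  -27.8  20.1] [ 4.4 18.3 25.9] [  0.8 -24.2  22.3]
26 17 [ -2.6 -28.4  26.1] [ 3.7 20.5 32. ] [ 0.5 15.8 28.7]
32 16 [ -2.  -27.6  32.1] [ 2.8 20.6 37.6] [  0.3 -23.6  34.9]
38 16 [ -0.8 -27.8  38.6] [ 3.2 19.9 43.9] [ 0.3 15.9 40.8]
44 53 [ -2.9 -27.7  44.2] [ 3.3 19.5 49.9] [ 0.2 -4.  47.4]
50 9 [ -1.2 -26.6  50. ] [ 1.3 15.2 51.7] [ -0.3 -14.5  50.6]
255 145
[ 0.54532083 -0.17808189  0.22552167] [-0.69806953  0.46850673 -0.50946444]
```

View pics/held.png

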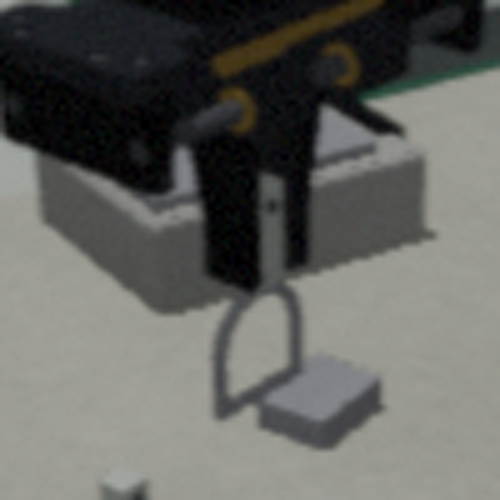

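The held ring is intact, upright and square in the jaws (bottom at about (260,400), arch top (265,290)). Now I'll move to a spot outside the gate.

Run:
```python
from h import *
print(delta([.6316,.163,.19],down(10.7,-1)))
```

```text
(array([-0.3016, -0.1812,  0.0358]), array([-0.23, -0.06,  6.12]))
```

Converted, -0.29 m / 0.75 = -0.3867, -0.265 m / 0.75 = -0.3533, 6.1 degrees / 180 = 0.0339.

```bash
echo '[{"finger_gap":0,"x":-0.04,"y":-0.024,"rz":0.0056},{"finger_gap":0,"x":-0.0933,"y":-0.0573,"rz":0.0111},{"finger_gap":0,"x":-0.1467,"y":-0.0907,"rz":0.0167},{"finger_gap":0,"x":-0.2,"y":-0.1227,"rz":0.0222},{"finger_gap":0,"x":-0.2533,"y":-0.1533,"rz":0.0278},{"finger_gap":0,"x":-0.3067,"y":-0.184,"z":0.0133,"rz":0.0333},{"finger_gap":0,"x":-0.3533,"y":-0.2133,"z":0.0267,"rz":0.0339},{"finger_gap":0,"x":-0.3867,"y":-0.2333,"z":0.04,"rz":0.0339}]' | python3 -m handwheel
echo '[{"finger_gap":0,"x":-0.0147,"y":-0.0093,"z":0.0067},{"finger_gap":0,"x":-0.0147,"y":-0.0093,"z":0.0067},{"finger_gap":0,"x":-0.0147,"y":-0.0093,"z":0.0067},{"finger_gap":0,"x":-0.0147,"y":-0.0093,"z":0.0067}]' | python3 -m handwheel
cat >> h.py <<'E'
def ringhook(pic=None,crop=None,names=("scene",),zc=.055):
    """hook fit and ring offset vs tool, per camera"""
    for n in names:
        S=sensors.sense(); c=eyes.capture(n); P=cloud(c).reshape(-1,3); R=S["ee_rot"]
        if pic: save(c,n+pic,crop,2 if crop else 1)
        q=(P-S["tcp_pos"])@R*1e3
        m=(abs(q[:,0])<9)&(abs(q[:,1])<36)&(q[:,2]>6)&(q[:,2]<62)&(q[:,2]>abs(q[:,1])*.3)
        r=q[m]; H=P[(abs(P[:,0]-.555)<.045)&(P[:,1]>.09)&(P[:,1]<.235)&(P[:,2]>.1)&(P[:,2]<.13)]
        t=(H-S["tcp_pos"])@R*1e3; H=H[~((abs(t[:,0])<7)&(t[:,1]>-32)&(t[:,1]<32))]
        v,e=hookfit(H); print(n,"hook",v.round(4),np.degrees(v[3]).round(2),e.round(5),"ring y",np.percentile(r[:,1],[1,99]).round(1),"x",np.median(r[:,0]).round(1),"z",r[:,2].max().round(1),len(r))
        a=v[3]; d=S["tcp_pos"]-np.r_[v[:2],0]; print("  tcp in hook",((np.cos(a)*d[0]+np.sin(a)*d[1])*1e3).round(1),((-np.sin(a)*d[0]+np.cos(a)*d[1])*1e3).round(1),d[2].round(4))
    print(S["tcp_pos"].round(4),S["wrist_force"].round(2),"tool yaw vs hook",np.degrees(np.arctan2(R[1,0],R[0,0])-a).round(2))
E
python3 - <<'E'
from h import *
ringhook("h1.png",names=("scene","top","wrist"))
E
```

```text
time_s: 5.1
tcp_pos: [0.6277, 0.1527, 0.1912]
ee_rot: [[0.188, -0.982, -0.003], [-0.982, -0.188, -0.001], [0.0, 0.003, -1.0]]
wrist_force: [-0.1, 0.2, 0.2]
gripper_width: 0.178
gripper_force: 30.0
time_s: 5.5
tcp_pos: [0.633, 0.1609, 0.189]
ee_rot: [[0.185, -0.983, 0.0], [-0.983, -0.185, -0.0], [0.0, -0.0, -1.0]]
wrist_force: [0.3, 0.4, 0.5]
gripper_width: 0.178
gripper_force: 30.0
scene hook [ 0.5541  0.2067  0.1149 -1.3802] -79.08 0.00057 ring y [-26.1  21.3] x -0.7 z 54.3 331
  tcp in hook 59.9 68.8 0.189
top hook [ 0.5534  0.2072  0.1177 -1.3947] -79.91 0.00106 ring y [-21.7  26.3] x 2.4 z 49.7 15
  tcp in hook 59.5 70.4 0.1892
wrist hook [ 0.5523  0.2074  0.1157 -1.38  ] -79.07 0.00035 ring y [-23.3  25. ] x 2.5 z 52.7 1087
  tcp in hook 60.9 70.6 0.1893
[0.6332 0.161  0.1893] [ 0.5   0.66 -0.73] tool yaw vs hook -0.29
```

The wrist and scene cameras agree: hook at -79.1°, ring at hook x≈61, y≈70. I'll back off 4 mm, descend to bar level and approach the gate.

Converted, 0.037 m / 0.75 = 0.0493, 0.03 m / 0.75 = 0.04.

```bash
echo '[{"finger_gap":0,"x":-0.0053,"z":0.02},{"finger_gap":0,"x":-0.0053,"z":0.04},{"finger_gap":0,"x":-0.0053,"z":0.0493},{"finger_gap":0,"x":-0.0053,"y":0.008,"z":0.0493},{"finger_gap":0,"x":-0.0053,"y":0.016,"z":0.0493},{"finger_gap":0,"x":-0.0053,"y":0.0213,"z":0.0493},{"finger_gap":0,"x":-0.0053,"y":0.0213,"z":0.0493},{"finger_gap":0,"x":-0.0053,"y":0.0213,"z":0.0493}]' | python3 -m handwheel
python3 - <<'E'
from h import *
ringhook("h2.png",names=("scene","wrist"))
c=cv2.imread("pics/wristh2.png"); d=cv2.imread("pics/sceneh2.png")
d=cv2.resize(d[270:390,320:450],(433,400)); c=cv2.resize(c,(533,400))[:, 80:447]
cv2.imwrite("pics/both2.png",np.hstack([c,d]))
E
```

```text
time_s: 6.45
tcp_pos: [0.6168, 0.1633, 0.1524]
ee_rot: [[0.186, -0.982, 0.001], [-0.982, -0.186, 0.001], [-0.0, -0.001, -1.0]]
wrist_force: [-0.2, 0.4, 0.0]
gripper_width: 0.18
gripper_force: 30.0
scene hook [ 0.5542  0.2067  0.1149 -1.3822] -79.19 0.00056 ring y [-26.1  35.1] x -1.0 z 54.4 288
  tcp in hook 54.3 53.4 0.1524
wrist hook [ 0.5522  0.2074  0.1157 -1.3797] -79.05 0.00036 ring y [-23.2  35.7] x 2.4 z 52.6 1302
  tcp in hook 55.4 55.1 0.1521
[0.6169 0.1634 0.1521] [ 0.16  0.03 -0.27] tool yaw vs hook -0.21
```

View pics/both2.png

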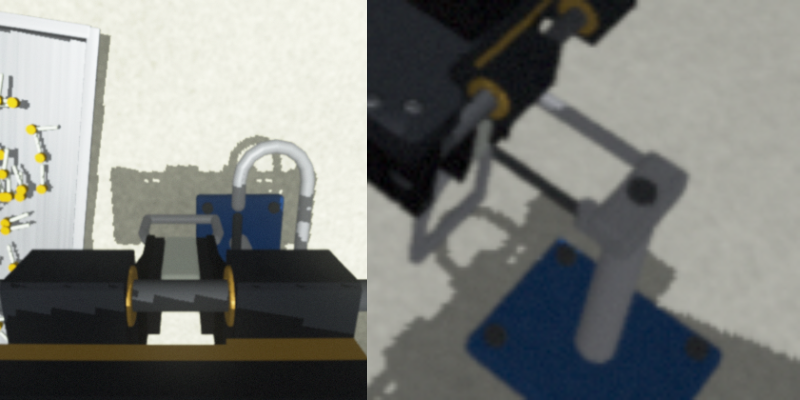

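The ring (left panel, right side at (218,228)) is level with the gate and just behind the nose tip (238,208). Pressing in steps by feel.

Converted, 0.004 m / 0.75 = 0.0053, 0.002 m / 0.75 = 0.0027.

```bash
echo '[{"finger_gap":0,"y":0.0027},{"finger_gap":0,"y":0.0053},{"finger_gap":0,"y":0.0053}]' | python3 -m handwheel | egrep 'tcp|force'
echo '[{"finger_gap":0,"y":0.0027},{"finger_gap":0,"y":0.0027}]' | python3 -m handwheel| egrep 'tcp|force'
echo '[{"finger_gap":0,"y":0.0027},{"finger_gap":0,"y":0.0027}]' | python3 -m handwheel| egrep 'tcp|force'
echo '[{"finger_gap":0,"y":0.0027},{"finger_gap":0,"y":0.0027}]' | python3 -m handwheel| egrep 'tcp|force'
echo '[{"finger_gap":0,"y":0.0027},{"finger_gap":0,"y":0.0027}]' | python3 -m handwheel| egrep 'tcp|force'
```

```text
tcp_pos: [0.6125, 0.1624, 0.1515]
wrist_force: [-0.4, 0.1, 0.1]
gripper_force: 30.0
tcp_pos: [0.6108, 0.1621, 0.1516]
wrist_force: [-0.5, -0.1, -1.1]
gripper_force: 30.0
tcp_pos: [0.6094, 0.1619, 0.1519]
wrist_force: [2.3, -0.5, -1.9]
gripper_force: 30.0
tcp_pos: [0.6072, 0.1615, 0.1518]
wrist_force: [2.7, 0.0, -1.1]
gripper_force: 30.0
tcp_pos: [0.6051, 0.1611, 0.1518]
wrist_force: [3.2, -0.2, -1.7]
gripper_force: 30.0
```

Contact came at about ring y=48, exactly where the wrist fit put it, with about 2.5 N and yielding, so it is the gate. Continuing.

Converted, 0.004 m / 0.75 = 0.0053, 0.002 m / 0.75 = 0.0027.

```bash
for i in 1; do :; done; echo '[{"finger_gap":0,"y":0.0027},{"finger_gap":0,"y":0.0053},{"finger_gap":0,"y":0.0053}]' | python3 -m handwheel | egrep 'tcp|force'
echo '[{"finger_gap":0,"y":0.0027},{"finger_gap":0,"y":0.0053},{"finger_gap":0,"y":0.0053}]' | python3 -m handwheel| egrep 'tcp|force'
echo '[{"finger_gap":0,"y":0.0027},{"finger_gap":0,"y":0.004},{"finger_gap":0,"y":0.004}]' | python3 -m handwheel| egrep 'tcp|force'
python3 - <<'E'
from h import *
ringhook("h3.png",names=("scene","wrist"))
c=cv2.imread("pics/wristh3.png"); d=cv2.imread("pics/sceneh3.png")
d=cv2.resize(d[270:390,320:450],(433,400)); c=cv2.resize(c[60:360,100:400],(400,400))[:,:367]
cv2.imwrite("pics/both3.png",np.hstack([c,d]))
E
```

```text
tcp_pos: [0.6011, 0.1606, 0.1518]
wrist_force: [3.9, 1.2, -0.6]
gripper_force: 30.0
tcp_pos: [0.5972, 0.1597, 0.1519]
wrist_force: [4.8, 1.6, -0.2]
gripper_force: 30.0
tcp_pos: [0.5946, 0.1591, 0.1519]
wrist_force: [5.2, 1.8, 0.4]
gripper_force: 30.0
scene hook [ 0.554   0.2067  0.1149 -1.4052] -80.51 0.00075 ring y [-26.5  26.6] x -1.1 z 53.4 254
  tcp in hook 53.6 32.2 0.1519
wrist hook [ 0.5511  0.2072  0.1158 -1.3666] -78.3 0.00035 ring y [-23.3  31.1] x 2.3 z 53.1 1367
  tcp in hook 55.9 32.8 0.1519
[0.5946 0.1591 0.1519] [ 5.35  1.96 -0.78] tool yaw vs hook -0.96
```

View pics/both3.png

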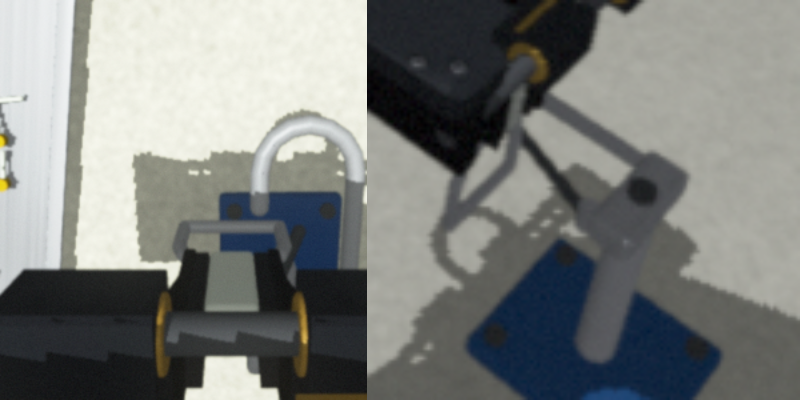

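The gate (right end at (297,235)) is pressed in by the ring side (283,240), which now sits inboard of the nose (260,205). A bit further in, then slide along +x.

Converted, 0.003 m / 0.75 = 0.004, 0.002 m / 0.75 = 0.0027.

```bash
echo '[{"finger_gap":0,"y":0.0027},{"finger_gap":0,"y":0.004},{"finger_gap":0,"x":0.0013,"y":0.004}]' | python3 -m handwheel | egrep 'tcp|force'
echo '[{"finger_gap":0,"x":0.0027},{"finger_gap":0,"x":0.0053},{"finger_gap":0,"x":0.0053}]' | python3 -m handwheel| egrep 'tcp|wrist_force'
echo '[{"finger_gap":0,"x":0.0027},{"finger_gap":0,"x":0.0053},{"finger_gap":0,"x":0.0053}]' | python3 -m handwheel| egrep 'tcp|wrist_force'
echo '[{"finger_gap":0,"x":0.0027},{"finger_gap":0,"x":0.0053},{"finger_gap":0,"x":0.0053}]' | python3 -m handwheel| egrep 'tcp|wrist_force'
```

```text
tcp_pos: [0.5921, 0.1578, 0.1521]
wrist_force: [6.2, 1.9, -0.3]
gripper_force: 30.0
tcp_pos: [0.592, 0.1527, 0.1518]
wrist_force: [4.7, -1.1, 0.3]
tcp_pos: [0.5905, 0.1486, 0.1504]
wrist_force: [-0.2, -0.2, -0.3]
tcp_pos: [0.593, 0.1454, 0.1513]
wrist_force: [-0.4, 0.3, -0.6]
```

Force vanished, so the gate has been released. I'll go a bit further and look.

Converted, 0.008 m / 0.75 = 0.0107, 0.006 m / 0.75 = 0.008.

```bash
echo '[{"finger_gap":0,"x":0.004},{"finger_gap":0,"x":0.008},{"finger_gap":0,"x":0.0107},{"finger_gap":0,"x":0.0107}]' | python3 -m handwheel | egrep 'tcp|force'
python3 - <<'E'
from h import *
ringhook("h4.png",names=("scene","wrist"))
c=cv2.imread("pics/wristh4.png"); d=cv2.imread("pics/sceneh4.png")
d=cv2.resize(d[270:390,320:450],(433,400)); c=cv2.resize(c[60:360,100:400],(400,400))[:,:367]
cv2.imwrite("pics/both4.png",np.hstack([c,d]))
E
```

```text
tcp_pos: [0.595, 0.1374, 0.1516]
wrist_force: [0.6, -0.7, -0.8]
gripper_force: 30.0
scene hook [ 0.5542  0.2067  0.1148 -1.3817] -79.16 0.00057 ring y [-26.2  21.2] x -0.6 z 55.1 311
  tcp in hook 75.7 27.1 0.1516
wrist hook [ 0.5525  0.2072  0.1158 -1.3828] -79.23 0.00037 ring y [-23.2  25. ] x 2.6 z 52.2 1247
  tcp in hook 76.4 28.8 0.1516
[0.595  0.1375 0.1516] [-0.35 -0.23 -0.68] tool yaw vs hook -0.07
```

View pics/both4.png

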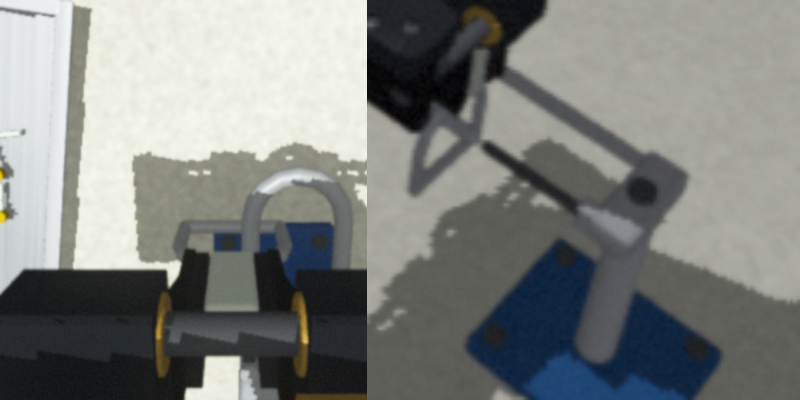

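The nose passes through the ring (left panel, around (250,235)) and the gate is shut again (right panel, straight bar from (487,147)). I'll slide back inside the gate, then pull outward.

Converted, -0.022 m / 0.75 = -0.0293, -0.02 m / 0.75 = -0.0267.

```bash
echo '[{"finger_gap":0,"x":-0.0067},{"finger_gap":0,"x":-0.0133},{"finger_gap":0,"x":-0.02},{"finger_gap":0,"x":-0.0267},{"finger_gap":0,"x":-0.0293},{"finger_gap":0,"x":-0.0293}]' | python3 -m handwheel | egrep 'tcp|wrist_force'
echo '[{"finger_gap":0,"y":-0.0027},{"finger_gap":0,"y":-0.0053},{"finger_gap":0,"y":-0.0053}]' | python3 -m handwheel| egrep 'tcp|wrist_force'
echo '[{"finger_gap":0,"y":-0.0013},{"finger_gap":0,"y":-0.0013}]' | python3 -m handwheel| egrep 'tcp|wrist_force'
```

```text
tcp_pos: [0.5908, 0.1599, 0.1515]
wrist_force: [-0.3, -0.2, -1.3]
tcp_pos: [0.5952, 0.16, 0.1515]
wrist_force: [0.7, -0.9, -0.6]
tcp_pos: [0.596, 0.1602, 0.1515]
wrist_force: [-0.5, -0.3, 0.1]
```

Converted, -0.0007 m / 0.75 = -0.0009.

```bash
echo '[{"finger_gap":0,"y":-0.0009},{"finger_gap":0,"y":-0.0009}]' | python3 -m handwheel| egrep 'tcp|wrist_force'
```

```text
tcp_pos: [0.5966, 0.1604, 0.1516]
wrist_force: [1.1, -0.3, -0.6]
```

Converted, -0.0008 m / 0.75 = -0.0011.

```bash
echo '[{"finger_gap":0,"y":-0.0011},{"finger_gap":0,"y":-0.0011}]' | python3 -m handwheel| egrep 'tcp|wrist_force'
```

```text
tcp_pos: [0.5974, 0.1606, 0.1516]
wrist_force: [0.1, -0.8, -0.9]
```

Converted, -0.0007 m / 0.75 = -0.0009.

```bash
echo '[{"finger_gap":0,"y":-0.0009},{"finger_gap":0,"y":-0.0009}]' | python3 -m handwheel| egrep 'tcp|wrist_force'
```

```text
tcp_pos: [0.5981, 0.1608, 0.1516]
wrist_force: [-0.5, -0.0, -0.5]
```

Converted, -0.0006 m / 0.75 = -0.0008.

```bash
echo '[{"finger_gap":0,"y":-0.0008},{"finger_gap":0,"y":-0.0008}]' | python3 -m handwheel| egrep 'tcp|wrist_force'
```

```text
tcp_pos: [0.5986, 0.1609, 0.1515]
wrist_force: [0.1, -0.2, 0.1]
```

Converted, -0.0006 m / 0.75 = -0.0008.

```bash
echo '[{"finger_gap":0,"y":-0.0008},{"finger_gap":0,"y":-0.0008}]' | python3 -m handwheel| egrep 'tcp|wrist_force'
```

```text
tcp_pos: [0.5991, 0.1609, 0.1515]
wrist_force: [-0.3, -0.5, -0.7]
```

The rows are not in the units I measure in: shifts go in shares of 0.75 m and turns go in shares of 180 degrees. I convert before sending: -0.0006 m / 0.75 = -0.0008.

```bash
echo '[{"finger_gap":0,"y":-0.0008},{"finger_gap":0,"y":-0.0008}]' | python3 -m handwheel| egrep 'tcp|wrist_force'
```

```text
tcp_pos: [0.5993, 0.1609, 0.1514]
wrist_force: [-1.3, 1.1, 0.5]
```

Converted, -0.0005 m / 0.75 = -0.0007.

```bash
echo '[{"finger_gap":0,"y":-0.0007},{"finger_gap":0,"y":-0.0007}]' | python3 -m handwheel| egrep 'tcp|wrist_force'
```

```text
tcp_pos: [0.5996, 0.1609, 0.1513]
wrist_force: [-2.6, 0.1, -0.5]
```

Contact from inside: the gate doesn't yield. A touch more, held briefly, will confirm the lock.

Converted, -0.0004 m / 0.75 = -0.0005.

```bash
echo '[{"finger_gap":0,"y":-0.0005},{"finger_gap":0,"y":-0.0005},{"finger_gap":0,"y":-0.0005},{"finger_gap":0,"y":-0.0005}]' | python3 -m handwheel| egrep 'tcp|wrist_force'
python3 - <<'E'
from h import *
ringhook(names=("scene","wrist"))
E
```

```text
tcp_pos: [0.5999, 0.161, 0.1513]
wrist_force: [-5.1, 0.0, 0.9]
scene hook [ 0.5541  0.2068  0.1149 -1.3766] -78.87 0.00058 ring y [-26.1  20.8] x -1.0 z 55.0 249
  tcp in hook 53.7 36.0 0.1513
wrist hook [ 0.5523  0.2074  0.1158 -1.381 ] -79.12 0.00033 ring y [-23.1  25.2] x 2.6 z 52.4 1216
  tcp in hook 54.5 38.0 0.1512
[0.5999 0.161  0.1512] [-5.28 -0.28  0.24] tool yaw vs hook -0.16
```

Locked, at about 5 N with no yield. Now ease off, slide onto the nose, centre and lower.

Converted, 0.022 m / 0.75 = 0.0293, 0.016 m / 0.75 = 0.0213.

```bash
echo '[{"finger_gap":0,"y":0.0053},{"finger_gap":0,"y":0.0107},{"finger_gap":0,"x":0.0053,"y":0.0133},{"finger_gap":0,"x":0.012,"y":0.016},{"finger_gap":0,"x":0.0187,"y":0.0187},{"finger_gap":0,"x":0.0253,"y":0.0213},{"finger_gap":0,"x":0.0293,"y":0.0213},{"finger_gap":0,"x":0.0293,"y":0.0213}]' | python3 -m handwheel | egrep 'tcp|wrist_force'
echo '[{"finger_gap":0,"z":0.0053},{"finger_gap":0,"z":0.0107},{"finger_gap":0,"z":0.016},{"finger_gap":0,"z":0.02},{"finger_gap":0,"z":0.0227},{"finger_gap":0,"z":0.0227}]' | python3 -m handwheel | egrep 'tcp|wrist_force'
python3 - <<'E'
from h import *
ringhook(names=("wrist",))
E
```

```text
tcp_pos: [0.5892, 0.1361, 0.1516]
wrist_force: [0.3, -0.2, -0.4]
tcp_pos: [0.5888, 0.1366, 0.1341]
wrist_force: [-0.4, -0.4, 0.3]
wrist hook [ 0.5528  0.2071  0.1158 -1.3869] -79.46 0.00035 ring y [-23.2  25. ] x 2.9 z 52.6 1074
  tcp in hook 75.9 22.6 0.1341
[0.5888 0.1366 0.1341] [-0.44 -0.36  0.26] tool yaw vs hook 0.19
```

Converted, 0.001 m / 0.75 = 0.0013.

```bash
echo '[{"finger_gap":0,"z":0.0013},{"finger_gap":0,"z":0.0013}]' | python3 -m handwheel| egrep 'tcp|wrist_force'
echo '[{"finger_gap":0,"z":0.0009},{"finger_gap":0,"z":0.0009}]' | python3 -m handwheel| egrep 'tcp|wrist_force'
```

```text
tcp_pos: [0.589, 0.1367, 0.1336]
wrist_force: [0.2, 0.8, -0.9]
tcp_pos: [0.589, 0.1366, 0.1328]
wrist_force: [-0.5, -0.1, -1.0]
```

Converted, 0.0007 m / 0.75 = 0.0009.

```bash
echo '[{"finger_gap":0,"z":0.0009},{"finger_gap":0,"z":0.0009}]' | python3 -m handwheel| egrep 'tcp|wrist_force'
echo '[{"finger_gap":0,"z":0.0008},{"finger_gap":0,"z":0.0008}]' | python3 -m handwheel| egrep 'tcp|wrist_force'
```

```text
tcp_pos: [0.589, 0.1366, 0.1321]
wrist_force: [0.2, -0.5, -1.5]
tcp_pos: [0.589, 0.1366, 0.1315]
wrist_force: [-0.0, 0.8, -0.6]
```

Converted, 0.0006 m / 0.75 = 0.0008.

```bash
echo '[{"finger_gap":0,"z":0.0008},{"finger_gap":0,"z":0.0008}]' | python3 -m handwheel| egrep 'tcp|wrist_force'
```

```text
tcp_pos: [0.5891, 0.1366, 0.1309]
wrist_force: [0.6, -0.1, -0.0]
```

Converted, 0.0004 m / 0.75 = 0.0005.

```bash
echo '[{"finger_gap":0,"z":0.0005},{"finger_gap":0,"z":0.0005}]' | python3 -m handwheel| egrep 'tcp|wrist_force'
```

```text
tcp_pos: [0.5891, 0.1366, 0.1308]
wrist_force: [-0.1, 0.4, 1.4]
```

Converted, 0.0004 m / 0.75 = 0.0005.

```bash
echo '[{"finger_gap":0,"z":0.0005},{"finger_gap":0,"z":0.0005}]' | python3 -m handwheel| egrep 'tcp|wrist_force'
```

```text
tcp_pos: [0.5892, 0.1366, 0.1306]
wrist_force: [-0.1, 0.4, 1.8]
```

The ring is resting (about 1.8 N up, at the expected height). Releasing.

```bash
echo '[{"finger_gap":0.5},{"finger_gap":0.5},{"finger_gap":0.5},{"finger_gap":0.5},{"finger_gap":0.5},{"finger_gap":0.5}]' | python3 -m handwheel| egrep 'tcp|force|width'
python3 - <<'E'
from h import *
c=eyes.capture("wrist"); d=eyes.capture("scene")
d=cv2.resize(d["pixels"][270:390,300:450],(500,400)); c=cv2.resize(c["pixels"][60:360,100:400],(400,400))[:,50:350]
cv2.imwrite("pics/both5.png",np.hstack([c,d])[...,::-1])
E
```

```text
tcp_pos: [0.589, 0.1366, 0.1301]
wrist_force: [-0.4, -0.3, 0.1]
gripper_width: 0.494
gripper_force: 0.0
```

View pics/both5.png

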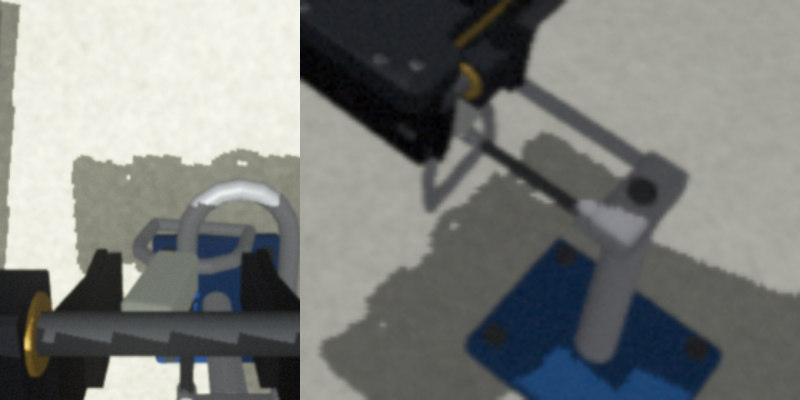

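The tag hangs on the nose with its grip free between the fingers, leaning a little. I'll open fully, then withdraw straight up.

```bash
echo '[{"finger_gap":1},{"finger_gap":1},{"finger_gap":1},{"finger_gap":1},{"finger_gap":1},{"finger_gap":1}]' | python3 -m handwheel| egrep 'force|width'
python3 - <<'E'
from h import *
S=sensors.sense();c=eyes.capture("wrist"); P=(cloud(c).reshape(-1,3)-S["tcp_pos"])@S["ee_rot"]*1e3
for lo in range(-45,55,10):
    k=P[(abs(P[:,0])<40)&(abs(P[:,1])<32)&(P[:,2]>lo)&(P[:,2]<lo+10)]
    if len(k): print(lo,len(k),np.percentile(k,2,axis=0).round(0),np.percentile(k,98,axis=0).round(0))
save(c,"w6.png")
E
```

```text
wrist_force: [-0.1, 0.4, -0.1]
gripper_width: 0.947
gripper_force: 0.0
-45 204 [  6. -16. -38.] [  9.  -2. -35.]
-35 573 [  4. -16. -35.] [  9.   0. -25.]
-25 494 [ -2. -14. -25.] [  9.   3. -15.]
-15 437 [ -4. -11. -15.] [ 9.  5. -5.]
-5 308 [-3. -9. -5.] [ 9. 12.  5.]
5 1859 [ -1. -13.   6.] [32. 31. 14.]
15 234 [ -1. -19.  15.] [32. 28. 25.]
25 138 [  1. -19.  25.] [ 4. 31. 35.]
35 186 [ -1. -16.  36.] [ 4. 31. 45.]
45 435 [ -2. -14.  45.] [ 4. 27. 54.]
```

Converted, -0.15 m / 0.75 = -0.2, -0.13 m / 0.75 = -0.1733.

```bash
echo '[{"finger_gap":1,"z":-0.0133},{"finger_gap":1,"z":-0.0333},{"finger_gap":1,"z":-0.06},{"finger_gap":1,"z":-0.0933},{"finger_gap":1,"z":-0.1333},{"finger_gap":1,"z":-0.1733},{"finger_gap":1,"z":-0.2},{"finger_gap":1,"z":-0.2}]' | python3 -m handwheel| egrep 'tcp|force|width'
echo '[{"finger_gap":1,"x":0.04,"z":-0.0267},{"finger_gap":1,"x":0.0933,"z":-0.04},{"finger_gap":1,"x":0.1467,"z":-0.04},{"finger_gap":1,"x":0.2,"z":-0.04},{"finger_gap":1,"x":0.2,"z":-0.04},{"finger_gap":1,"x":0.2,"z":-0.04},{"finger_gap":1,"x":0.2,"z":-0.04},{"finger_gap":1,"x":0.2,"z":-0.04}]' | python3 -m handwheel| egrep 'time|tcp|force'
python3 - <<'E'
from h import *
d=eyes.capture("scene"); t=eyes.capture("top")
a=cv2.resize(d["pixels"][200:400,240:440],(400,400)); b=cv2.resize(t["pixels"][150:290,90:390],(400,187))
im=np.zeros((400,800,3),np.uint8); im[:,:400]=a; im[:187,400:]=b; cv2.imwrite("pics/end.png",im[...,::-1])
E
```

```text
tcp_pos: [0.5907, 0.137, 0.285]
wrist_force: [-0.8, -0.1, -0.4]
gripper_width: 1.0
gripper_force: 0.0
time_s: 19.15
tcp_pos: [0.6168, -0.0096, 0.31]
wrist_force: [0.5, 0.2, -0.0]
gripper_force: 0.0
```

View pics/end.png

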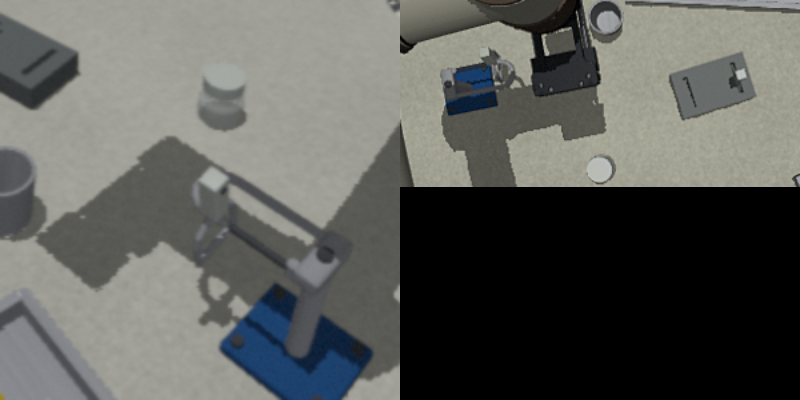

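The tag hangs on the nose (left panel (212,215)) with the gate shut. The spare is still in its slot, the jar and cup haven't moved, and the robot is clear.

```bash
python3 -c "
from station import workorder
print(workorder.finish_job())"
```

```text
the job is handed in; nothing more can be done
None
```

The D-ring tag now hangs on the snap hook with the gate shut behind it; the lock check held at about 5 N, nothing else I could see had moved, and I handed the job in at about 19 s with the arm clear.

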